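Load a bush onto the sprung centre of a weld jig and hold it home

ROBOT

A 6-joint arm with a two-finger parallel gripper is mounted at the origin on the work surface. World frame = base frame: x ahead of the robot, y to its left, z up, the work surface at z = 0. Lengths are in mm, angles in rad, forces in N, time in s.
With the tool pointing down it reaches from about 350 to 875 mm from the base axis. Payload 4.2 kg.
Tool frame: the origin (TCP) lies midway between the tips of the shut fingers; the grasp point (between the pads) lies 19 mm behind it; z points along the fingers, y is the line along which they close (so a half turn about z gives the same grasp; the last joint's range is limited). The gripper opens to 85 mm and grips with 20 to 120 N. Pads are 22 mm wide; open, the fingers measure 114 mm over their backs; the gripper's body (76 mm by 85 mm) begins 54 mm behind the grasp point. The pads swing forward as they close: fully open they stand 13 mm farther back than shut.
Start: joints at [-0.878, 0.385, 0.008, 0, -1.194, -0.259], TCP at [262.713, -567.081, 231.312] pointing down, gripper open.
Joint ranges: [-3.14, 3.14], [-1.21, 2.06], [-1.07, 1.41], [-3.16, 2.05], [-2.99, -0.16], [-3.1, 3.1]. Speed limits (rad/s): [2.79, 2.79, 3.14, 3.14, 3.14, 3.14].

INTERFACE

Orientations are given as a unit quaternion [x, y, z, w].
In Python, from bench import read_state, get_image, job_done gives the robot as it stands.
- The arm moves only by the tool servo_tool, never from a script. Its arguments are lists of equal length, an entry for each row: "rotation": the turn, a rotation vector about the world's x, y, z scaled (see below), a list of three; "slide": the shift along the world's x, y, z scaled (see below), a list of three; "grip": the opening, from -1 (shut) to 1 (fully open). In form: {"rotation": [[rx, ry, rz], ...], "slide": [[tx, ty, tz], ...], "grip": [grip, ...]}. A call has 1 to 8 rows; each row is the pose to reach, as a shift and turn from the pose commanded when the call began, turning the shorter way round; what a row does not reach only later rows make up. The controller multiplies each number of a shift by 0.2 m and each number of a turn by 360 degrees. A row lasts 1/8 s, in which the tool goes at most 62.5 mm and 10.7 degrees, less where a joint would pass 70% of its speed; a pose out of reach is approached as far as the arm can. A call with a number of a shift or a turn outside -1 to 1 is refused whole. A call with a gripper value outside its range is refused whole. The fingers move at their own pace and stop on an object; the grip force is fixed at half the most. Time passes only in rows, so rows that repeat a pose let the fingers close. It gives the time, the measured TCP pose, the force, the opening and the grip force at its end, in the units of the state.
- read_state(): the state, without advancing time (a new reading comes with each control period).
- get_image(name): name is "scene" or "side" or "wrist"; returns a dict with "image" (480x640x3 uint8, red, green, blue), "depth" (480x640 float32, mm along the optical axis (not along the pixel's ray), 0 where there is no reading), "camera_matrix" (3x3 intrinsics, pixels), "rvec" (rotation vector, rad) and "tvec" (3), from world to camera coordinates, as OpenCV has them; the wrist camera has in their place "hand_eye" (4x4, takes a point from camera to tool coordinates, whose origin is the TCP and whose axes are the flange's). Camera axes: x right, y down, z forward; pixel columns grow to the right and rows downward; lengths in mm; the calibration is good to about 2 mm. A picture is of the moment at which its call begins: read the wrist's pose just before it.
- job_done(): hands the job in; it is judged then, once.
The state is a dict: "clock": time; "joints": joint angles; "joint_vel": joint speeds; "joint_efforts": joint torques, N m; "position": TCP position; "ee_rot": TCP orientation; "contact_force": force on the tool from outside, world axes, zero at the start; "wrist_torque": the same for the moment, N m; "gripper_width": finger opening in mm; "grasp_force": force on a finger pad.
Only numpy, scipy, OpenCV 4.12 (cv2) and the standard library are available. Lean on these libraries where they do the work, as an engineer would, in place of code of your own. Each camera call takes 0.05 s, during which the arm holds its last target. There are 200 camera calls.

TASK

Lift the copper spatter cap off the sprung centre of the weld jig and stand it upright on the bare bench. Then take the tall bright steel bush, lower it upright over the sprung centre and press it down against the spring until its end sits fully home on the hard rest ring; use steady hand pressure, do not ram it. Finish while still holding the bush pressed down there, ready for tacking, and leave the black bushes and everything else on the bench where they are.

Things in the scene. Friction and masses are not known exactly. Their poses are not given: they have to be found in the camera images.
- jig: grey weld jig fixed to bench, yaw up to 0.4 rad. Base 100 x 300 x 12 mm. Origin on the bench under the sprung centre, z up; plate from y = -50 to 250 mm, x +-50 mm. Towards +y: flat strap, 40 mm wide, top 48 mm up, its hollowed end 2 mm from a seated cap or bush; from y = 95 mm a red-handled toggle clamp, 100 mm high (leave it closed). The bench is bare to 150 mm from the origin towards -y
- rest_top (a point): centre of the top face of the hard rest ring (bright steel, 42 mm outside, 31 mm inside), 34 mm above the bench, straight above the jig's origin. The cap stands on this ring at the start; the bush must end on it. It is the hard stop.
- rest_ring: the same rest ring, part of the jig; origin on its axis 14 mm below its top face; z up
- plunger (a joint): how far the brass sprung centre is pressed down, m: 0 = free, 0.010 = its shoulder is level with the rest ring, so a bush standing on it is home. The spring pushes up with about 7 N at 0 and 12 N at 0.010, more than the bush weighs: a bush left alone rides about 10 mm above the rest ring
- plunger_tip (a point): tip of the brass sprung centre, under the cap at the start. Nose 19 mm across and 11 mm high, tapering to 9 mm at the tip, on a flat shoulder 27 mm across that carries the bush's end face. Free, the shoulder is 10 mm and the tip 21 mm above the rest ring.
- cap_knob (a point): centre of the knob of the loose copper spatter cap (0.16 kg), 50 mm above the cap's rim. The cap is an upside-down cup 40 mm across and 33 mm high over the sprung centre, standing on the rest ring; on top a round knob 18 mm across and 26 mm high (37 to 63 mm above the rim). z is the cap's axis, up
- bush_center (a point): centre, half-way up, of the loose bright steel bush that is to be loaded: a tube 40 mm outside, 22 mm bore, 55 mm tall (about 0.36 kg), standing upright on the bench among the black bushes; z is its axis, up
- bush_foot (a point): centre of the bush's lower end face, 27.5 mm below its centre
- black0_center (a point): centre of a black (mill-scale) steel bush, 40 mm outside, only 35 mm tall, a bystander
- black1_center (a point): another black bush, the same, a bystander
- black2_center (a point): another black bush, the same, a bystander
- chipping_hammer: chipping hammer lying at the far side of the bench, bystander, 300 mm long
- wire_brush: wooden wire brush lying at the right of the bench, bystander, 270 mm long
- spray_can: yellow spray can standing at the left of the bench, bystander, 65 mm across, 200 mm tall
- weld_magnet: red triangular welding magnet lying at the far right of the bench, bystander, 110 mm

How it is judged:
By the outcome, as a careful person would: the job done as asked, in the order asked, and still so for the second after the job is handed in, while the arm keeps its last pose, push and grip.
It also fails if it takes over 61 s, if anything falls off the work surface, if the arm or the gripper's body presses on something with over 40 N, if the wrist force passes 120 N, or if a joint passes its speed limit or range.

## Working session

There is one attempt and no reset: what is moved stays moved. The work goes in short steps, Python scripts to look and compute and a tool call to move; the robot and the scene stay as the last step left them, time stands still between calls to the robot, and variables do not carry over. Pictures are saved under pics/ and viewed, at most 10 in all, crops included, and the job is handed in when it is done.

Besides the shell and the picture viewer there is one more tool, called after "Call:" as name(argument=value, ...), one argument or row to a line, values as JSON. servo_tool: Moves the arm, as the interface text tells. Shifts and turns lie within -1 to 1; 1 stands for 0.2 m of shift or 360 degrees of turn. Its arguments: {"type":"object","properties":{"rotation":{"type":"array","items":{"type":"array","items":{"type":"number","minimum":-1,"maximum":1}}},"slide":{"type":"array","items":{"type":"array","items":{"type":"number","minimum":-1,"maximum":1}}},"grip":{"type":"array","items":{"type":"number"}}},"required":["rotation","slide","grip"]}

```bash
mkdir -p pics; cat > h.py <<'E'
import numpy as np, cv2, pickle
from scipy.spatial.transform import Rotation as R
from bench import read_state, get_image
def cap(name):
    s=read_state(); d=get_image(name); K=np.array(d["camera_matrix"])
    if name=="wrist":
        H=np.array(d["hand_eye"]); T=np.eye(4); T[:3,:3]=R.from_quat(s["ee_rot"]).as_matrix(); T[:3,3]=s["position"]; C=T@H
    else:
        M=np.eye(4); M[:3,:3]=cv2.Rodrigues(np.array(d["rvec"],float))[0]; M[:3,3]=np.ravel(d["tvec"]); C=np.linalg.inv(M)
    return d["image"],d["depth"],K,C
def save(fn,im): cv2.imwrite(fn,cv2.cvtColor(im,cv2.COLOR_RGB2BGR))
def ray(K,C,u,v,z):
    r=C[:3,:3]@np.array([(u-K[0,2])/K[0,0],(v-K[1,2])/K[1,1],1]); o=C[:3,3]
    return o+r*(z-o[2])/r[2]
def cloud(dep,K,C):
    v,u=np.mgrid[:dep.shape[0],:dep.shape[1]]
    P=np.stack([(u-K[0,2])/K[0,0]*dep,(v-K[1,2])/K[1,1]*dep,dep],-1)
    return P@C[:3,:3].T+C[:3,3]
E
python3 - <<'E'
from h import *
s=read_state(); print(s)
for n in("scene","side"):
    im,d,K,C=cap(n); save(f"pics/{n}0.png",im); print(n,K.round(1).tolist(),C.round(2).tolist()); pickle.dump((im,d,K,C),open(f"{n}.pkl","wb"))
E
```

```text
{'clock': 0.0, 'joints': array([-8.78432487e-01,  3.85568073e-01,  6.64157878e-03, -5.06154589e-04,
       -1.19400042e+00, -2.58607094e-01]), 'joint_vel': array([ 0.00057398, -0.00035902, -0.00153288, -0.00023808,  0.00164986,
       -0.00106463]), 'joint_efforts': array([-5.97107628e-04, -3.92292523e+01,  1.88402814e+01,  4.18630779e+00,
       -4.60546813e-03, -9.14741179e-06]), 'position': array([ 262.45824577, -566.58486266,  230.21973413]), 'ee_rot': array([-2.15090867e-01,  9.76593431e-01,  1.05479779e-03, -2.78527645e-04]), 'contact_force': array([ 0.47144082, -0.20239381,  0.14245173]), 'wrist_torque': array([ 0.00055992, -0.05831506, -0.02080293]), 'grasp_force': 0.0, 'gripper_width': 85.3435762786955}
scene [[467.9, 0.0, 326.4], [0.0, 467.9, 243.8], [0.0, 0.0, 1.0]] [[0.51, 0.49, -0.71, 1374.27], [0.86, -0.28, 0.42, -493.69], [0.01, -0.82, -0.57, 701.85], [0.0, 0.0, 0.0, 1.0]]
side [[610.9, 0.0, 320.1], [0.0, 610.9, 248.9], [0.0, 0.0, 1.0]] [[-0.03, -0.57, 0.82, -648.28], [-1.0, 0.03, -0.01, 5.81], [-0.02, -0.82, -0.57, 908.29], [0.0, 0.0, 0.0, 1.0]]
```

View pics/scene0.png

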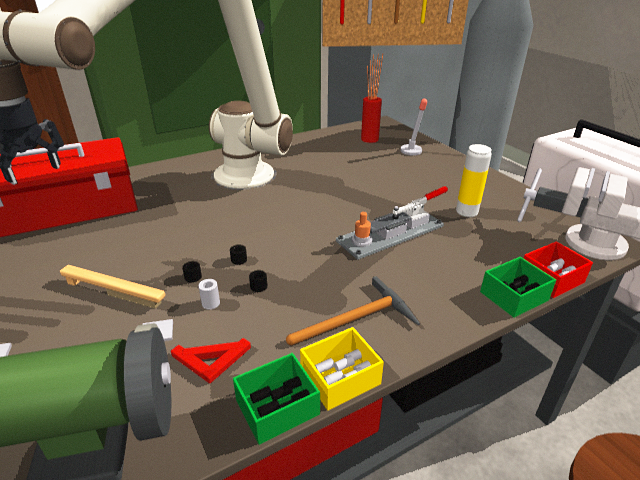

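View pics/side0.png

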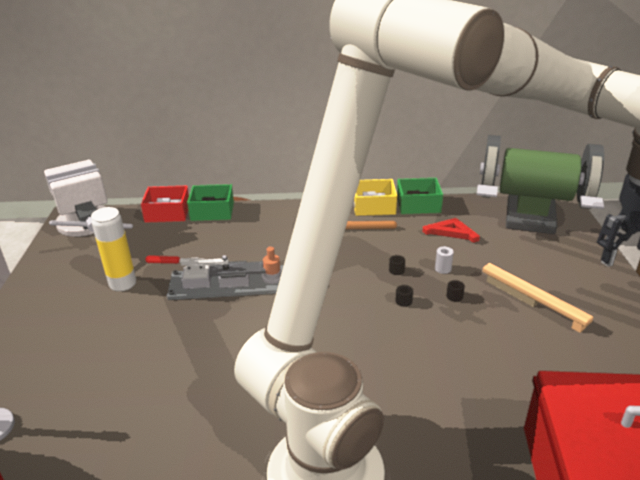

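Scene: copper cap at about (363,228) on the jig, which runs to the right up to its red clamp handle at (430,193). The bright bush is at (209,293), with black bushes at (192,271), (238,254) and (258,281). Side: cap (271,262), bush (444,260).

```bash
cat > m.py <<'E'
from h import *
for n in("scene","side"):
    im,d,K,C=pickle.load(open(f"{n}.pkl","rb")); P=cloud(d,K,C)
    hsv=cv2.cvtColor(im,cv2.COLOR_RGB2HSV); H,S,V=[hsv[...,i] for i in range(3)]
    def box(b): 
        m=np.zeros(H.shape,bool); m[b[1]:b[3],b[0]:b[2]]=1; return m&(d>0)
    if n=="scene": cb,bb,jb=(345,205,382,250),(195,275,224,312),(330,180,450,260); blk=[(180,258,206,286),(226,242,250,268),(246,268,270,294)]
    else: cb,bb,jb=(258,244,284,280),(433,244,456,276),(160,250,290,302); blk=[(386,254,408,276),(394,284,416,308),(445,280,467,302)]
    m=box(cb)&(H<14)&(S>130)
    q=P[m]; k=q[q[:,2]>q[:,2].max()-14]
    v,u=np.nonzero(m)
    print(n,"cap",m.sum(),"zrange",q[:,2].min().round(),q[:,2].max().round(),"top mean",k.mean(0).round(1),"px",u.min(),u.max(),v.min(),v.max())
    # knob px: rows in upper third -> ray at z=84
    kv=v.min()+ (v.max()-v.min())*0.22; s=abs(v-kv)<3
    print("  knob ray z84",ray(K,C,u[s].mean(),kv,84).round(1))
    m=box(bb)&(P[...,2]>8); q=P[m]; t=q[q[:,2]>50]
    print(" bush",m.sum(),q[:,2].max().round(),"top bbox",t.min(0).round(),t.max(0).round(), "ctr",((t.min(0)+t.max(0))/2).round(1))
    for b in blk:
        m=box(b)&(P[...,2]>8); q=P[m]; t=q[q[:,2]>30]; print("  blk",q[:,2].max().round(),((t.min(0)+t.max(0))/2).round(1) if len(t) else 0,(q[:,:2].min(0)).round(),q[:,:2].max(0).round())
    m=box(jb)&(P[...,2]>7)&(P[...,2]<18); r=cv2.minAreaRect(P[m][:,:2].astype(np.float32)); print(" base rect",r, cv2.boxPoints(r).round(0).tolist())
E
python3 m.py
```

```text
scene cap 302 zrange -0.0 102.0 top mean [547.6 108.6  94.6] px 355 370 211 237
  knob ray z84 [541.9 112.9  84. ]
 bush 488 58.0 top bbox [ 551. -330.   50.] [ 592. -291.   58.] ctr [ 571.5 -310.3   54.3]
  blk 57.0 [ 504.1 -317.1   43.7] [ 440. -337.] [ 568. -297.]
  blk 40.0 [ 450.5 -196.2   34.9] [ 430. -216.] [ 474. -177.]
  blk 38.0 [ 570.6 -195.4   34.2] [ 549. -215.] [ 592. -176.]
 base rect ((543.1980590820312, 211.00692749023438), (102.05274200439453, 302.93438720703125), 1.8004026412963867) [[487.0, 361.0], [497.0, 58.0], [599.0, 61.0], [589.0, 364.0]]
side cap 264 zrange 0.0 102.0 top mean [539.9 110.9  95.2] px 263 278 247 273
  knob ray z84 [543.5 111.   84. ]
 bush 379 60.0 top bbox [ 547. -332.   50.] [ 591. -292.   60.] ctr [ 569.  -311.9   54.9]
  blk 39.0 [ 567.9 -196.4   34.7] [ 544. -216.] [ 590. -176.]
  blk 40.0 [ 445.2 -196.9   35. ] [ 423. -217.] [ 467. -177.]
  blk 40.0 [ 458.3 -318.1   34.9] [ 436. -338.] [ 479. -299.]
 base rect ((566.50341796875, 223.94879150390625), (274.71539306640625, 184.99610900878906), 86.9503173828125) [[467.0, 92.0], [652.0, 82.0], [666.0, 356.0], [481.0, 366.0]]
```

Call:
servo_tool(
  rotation=[
    [0,0,0.01],
    [0,0,0.03],
    [0,0,0.055],
    [0,0,0.08],
    [0,0,0.1],
  ],
  slide=[
    [0.04,0.1,0.02],
    [0.14,0.35,0.06],
    [0.24,0.6,0.1],
    [0.33,0.82,0.1],
    [0.4,1,0.1],
  ],
  grip=[1,1,1,1,1],
)

```text
clock: 0.72
position: [343.1, -364.5, 251.7]
ee_rot: [-0.51, 0.86, -0.0, 0.0]
contact_force: [0.0, -0.2, -0.6]
gripper_width: 85.6
grasp_force: 0.0
```

Call:
servo_tool(
  rotation=[
    [0,0,0.02],
    [0,0,0.045],
    [0,0,0.07],
    [0,0,0.086],
  ],
  slide=[
    [0.1,0.25,0],
    [0.2,0.5,0],
    [0.3,0.75,0],
    [0.4,1,0],
  ],
  grip=[1,1,1,1],
)

```text
clock: 1.23
position: [422.5, -164.7, 251.6]
ee_rot: [0.72, -0.694, 0.0, -0.0]
contact_force: [0.8, -0.2, -0.2]
gripper_width: 85.4
grasp_force: 0.0
```

Call:
servo_tool(
  rotation=[
    [0,0,0],
    [0,0,0],
    [0,0,0],
    [0,0,0],
  ],
  slide=[
    [0.1,0.25,0],
    [0.2,0.5,0],
    [0.3,0.75,0],
    [0.4,1,0],
  ],
  grip=[1,1,1,1],
)

```text
clock: 1.72
position: [502.3, 35.2, 251.7]
ee_rot: [0.719, -0.695, 0.0, -0.0]
contact_force: [1.8, -0.4, -0.9]
gripper_width: 85.3
grasp_force: 0.0
```

Call:
servo_tool(
  rotation=[
    [0,0,0],
    [0,0,0],
    [0,0,0],
    [0,0,0],
  ],
  slide=[
    [0.08,0.15,-0.05],
    [0.13,0.25,-0.1],
    [0.16,0.3,-0.15],
    [0.16,0.3,-0.15],
  ],
  grip=[1,1,1,1],
)

```text
clock: 2.22
position: [534.0, 92.6, 220.1]
ee_rot: [0.718, -0.696, -0.001, 0.001]
contact_force: [-0.9, -0.1, 0.2]
gripper_width: 85.5
grasp_force: 0.0
```

```bash
python3 - <<'E'
from h import *
im,d,K,C=cap("wrist"); print(K[0,0],C.round(2).tolist()); save("pics/w1.png",im); pickle.dump((im,d,K,C),open("w1.pkl","wb"))
hsv=cv2.cvtColor(im,cv2.COLOR_RGB2HSV); m=(hsv[...,0]<14)&(hsv[...,1]>130)&(d>0); P=cloud(d,K,C); q=P[m]; 
print(m.sum()); t=q[q[:,2]>93]; print("knobtop",t.min(0),t.max(0),np.median(t,0)); q=q[(q[:,2]>60)&(q[:,2]<70)]; print("cuptop",q.min(0),q.max(0))
m=(P[...,2]>8)&(P[...,2]<16)&(d>0); r=cv2.minAreaRect(P[m][:,:2].astype(np.float32)); print(cv2.boxPoints(r))
E
```

```text
376.47908064284235 [[-1.0, -0.03, -0.01, 537.58], [-0.03, 0.95, 0.3, 15.27], [0.0, 0.3, -0.95, 362.02], [0.0, 0.0, 0.0, 1.0]]
716
knobtop [536.565161   101.39327987  93.02708731] [553.27798058 111.85556821  95.59936986] [543.94059867 103.85208069  95.02378561]
cuptop [526.20739349  90.58265011  60.11145473] [561.87722976 109.5438144   67.47767273]
[[416.218    -15.133713]
 [804.9249   -87.580124]
 [876.6708   297.36816 ]
 [487.96387  369.81458 ]]
```

View pics/w1.png

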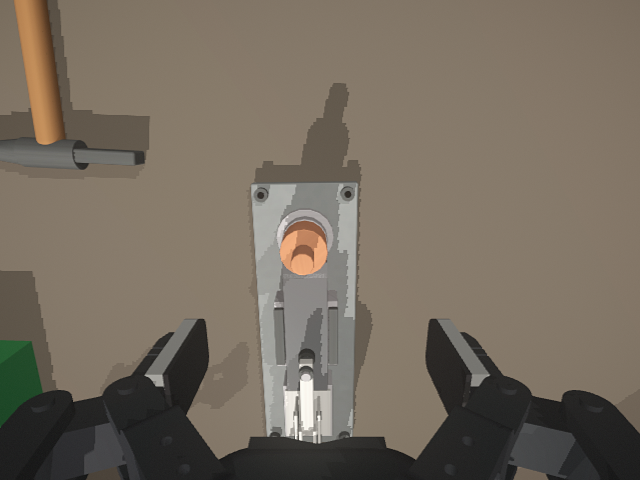

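The wrist view shows the knob's top end at about (302,264), the cup around it, and the rest ring at u 277–332. The strap and clamp lie below them in the image, towards +y.

```bash
python3 - <<'E'
from h import *
im,d,K,C=pickle.load(open("w1.pkl","rb"))
hsv=cv2.cvtColor(im,cv2.COLOR_RGB2HSV); m=((hsv[...,0]<14)&(hsv[...,1]>110)&(hsv[...,2]>60)).astype(np.uint8); m[:, :270]=0; m[:200]=0; m[290:]=0
v,u=np.nonzero(m); print(u.min(),u.max(),v.min(),v.max())
for r in range(v.min(),v.max()+1,3): print(r,u[v==r].min(),u[v==r].max(),end="; ")
print()
um=(u.min()+u.max())/2
print("knob far edge z97",ray(K,C,u[v==v.max()].mean(),v.max()+.5,97))
P=cloud(d,K,C); q=P[m>0]; t=q[(q[:,2]>72)]; print(np.histogram(t[:,2],8)); print("knob bbox",t.min(0),t.max(0)); t=q[q[:,2]<60]; print("cup wall",t.min(0),t.max(0))
for a,b in[((252,185),(265,410)),((358,183),(353,410))]:
  A,B=ray(K,C,*a,12),ray(K,C,*b,12); print(A.round(1),B.round(1),np.arctan2(*(A-B)[[0,1]]*[1,-1]))
E
```

```text
280 326 221 274
221 301 307; 224 294 315; 227 289 319; 230 287 321; 233 285 323; 236 284 324; 239 283 325; 242 282 325; 245 282 326; 248 281 326; 251 280 326; 254 281 326; 257 281 325; 260 282 325; 263 284 323; 266 286 321; 269 289 317; 272 294 312; 
knob far edge z97 [544.65278272 118.12809239  97.        ]
(array([582,   0,   0,   0,   0,   0,   0,   7]), array([ 72.26946761, 108.4876708 , 144.70587399, 180.92407718,
       217.14228037, 253.36048356, 289.57868674, 325.79688993,
       362.01509312]))
knob bbox [536.54073271  15.27025193  72.26946761] [553.710105   118.41702793 362.01509312]
cup wall [525.85100643  90.286021    35.59966364] [562.0725348  106.81497531  59.98281906]
[594.9  64.1  12. ] [585.1 315.5  12. ] 0.039032639665725906
[497.2  59.1  12. ] [486.1 312.5  12. ] 0.04339218495717916
```

Call:
servo_tool(
  rotation=[
    [0,0,0],
    [0,0,0],
    [0,0,0],
    [0,0,0],
    [0,0,0],
    [0,0,0],
  ],
  slide=[
    [0.03,0.05,-0.05],
    [0.055,0.087,-0.2],
    [0.055,0.087,-0.4],
    [0.055,0.087,-0.6],
    [0.055,0.087,-0.7],
    [0.055,0.087,-0.74],
  ],
  grip=[1,0.6,0.2,0.2,0.2,0.2],
)

```text
clock: 3.02
position: [545.2, 109.8, 71.9]
ee_rot: [0.718, -0.696, -0.0, 0.001]
contact_force: [1.1, 0.8, -0.2]
gripper_width: 51.4
grasp_force: 0.0
```

Call:
servo_tool(
  rotation=[
    [0,0,0],
    [0,0,0],
    [0,0,0],
    [0,0,0],
    [0,0,0],
    [0,0,0],
  ],
  slide=[
    [0,0,0],
    [0,0,0],
    [0,0,0],
    [0,0,0],
    [0,0,0],
    [0,0,0],
  ],
  grip=[-0.3,-1,-1,-1,-1,-1],
)

```text
clock: 3.78
position: [546.3, 110.3, 74.3]
ee_rot: [0.718, -0.696, 0.0, -0.001]
contact_force: [-0.3, -2.2, 5.8]
gripper_width: 15.6
grasp_force: 58.9
```

Call:
servo_tool(
  rotation=[
    [0,0,0],
    [0,0,0],
    [0,0,0],
    [0,0,0],
    [0,0,0],
    [0,0,0],
  ],
  slide=[
    [0,0,0.02],
    [0,0,0.05],
    [0,0,0.1],
    [0,0,0.2],
    [0,0,0.35],
    [0,0,0.35],
  ],
  grip=[-1,-1,-1,-1,-1,-1],
)

```text
clock: 4.53
position: [547.4, 111.2, 146.2]
ee_rot: [0.718, -0.696, 0.001, -0.003]
contact_force: [-0.2, 0.3, -1.3]
gripper_width: 15.6
grasp_force: 58.7
```

```bash
python3 - <<'E'
from h import *
a,*_=cap("wrist"); b,*_=cap("scene")
c=cv2.resize(b[150:270,290:450],(640,480),interpolation=cv2.INTER_CUBIC)
save("pics/w2.png",cv2.resize(np.hstack([a,c]),(800,300)))
E
```

```text
(no output)
```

View pics/w2.png

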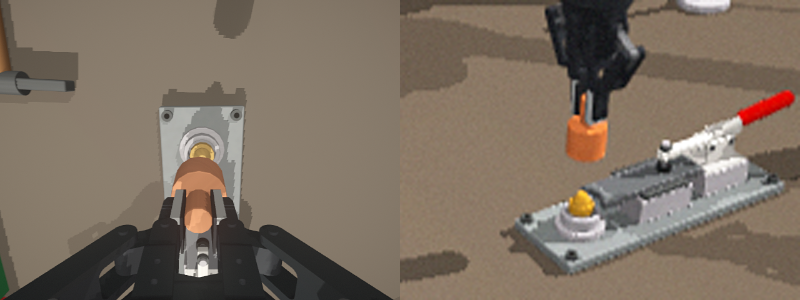

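The cap is held upright and clear, with the brass centre exposed. Now I'll put it on the bare bench towards -y.

Call:
servo_tool(
  rotation=[
    [0,0,0],
    [0,0,0],
    [0,0,0],
    [0,0,0],
    [0,0,0],
    [0,0,0],
    [0,0,0],
    [0,0,0],
  ],
  slide=[
    [0,-0.1,0],
    [0,-0.25,0],
    [0,-0.42,0],
    [0,-0.57,-0.1],
    [0,-0.65,-0.25],
    [0,-0.65,-0.4],
    [0,-0.65,-0.48],
    [0,-0.65,-0.5],
  ],
  grip=[-1,-1,-1,-1,-1,-1,-1,-1],
)

```text
clock: 5.62
position: [544.9, -20.2, 42.1]
ee_rot: [0.718, -0.696, -0.001, 0.001]
contact_force: [0.4, 0.1, -1.4]
gripper_width: 15.9
grasp_force: 58.7
```

Call:
servo_tool(
  rotation=[
    [0,0,0],
    [0,0,0],
    [0,0,0],
    [0,0,0],
  ],
  slide=[
    [0,0,-0.005],
    [0,0,-0.01],
    [0,0,-0.015],
    [0,0,-0.02],
  ],
  grip=[-1,-1,-1,-1],
)

```text
clock: 6.12
position: [546.1, -19.6, 40.3]
ee_rot: [0.718, -0.696, 0.0, -0.0]
contact_force: [-2.0, -0.2, 6.4]
gripper_width: 15.6
grasp_force: 59.4
```

Call:
servo_tool(
  rotation=[
    [0,0,0],
    [0,0,0],
    [0,0,0],
    [0,0,0],
    [0,0,0],
    [0,0,0],
    [0,0,0],
    [0,0,0],
  ],
  slide=[
    [0,0,0.01],
    [0,0,0.01],
    [0,0,0.01],
    [0,0,0.01],
    [0,0,0.03],
    [0,0,0.15],
    [0,0,0.4],
    [0,0,0.65],
  ],
  grip=[-1,-0.4,-0.2,0.1,0.2,0.4,0.6,0.8],
)

```text
clock: 7.12
position: [545.5, -19.8, 170.8]
ee_rot: [0.718, -0.696, -0.0, 0.0]
contact_force: [0.3, 0.7, 0.8]
gripper_width: 76.7
grasp_force: 0.0
```

Call:
servo_tool(
  rotation=[
    [0,0,0],
    [0,0,0],
    [0,0,0],
    [0,0,0],
  ],
  slide=[
    [0.03,-0.25,0.2],
    [0.06,-0.5,0.3],
    [0.09,-0.75,0.3],
    [0.12,-1,0.3],
  ],
  grip=[1,1,1,1],
)

```text
clock: 7.62
position: [569.8, -221.2, 230.2]
ee_rot: [0.718, -0.696, 0.001, -0.0]
contact_force: [1.9, -0.2, 0.3]
gripper_width: 85.6
grasp_force: 0.0
```

```bash
python3 - <<'E'
from h import *
a,*_=cap("wrist"); b,*_=cap("scene")
c=cv2.resize(b[180:330,180:420],(768,480),interpolation=cv2.INTER_CUBIC)
save("pics/w3.png",cv2.resize(np.hstack([a,c]),(800,273)))
E
```

```text
(no output)
```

View pics/w3.png

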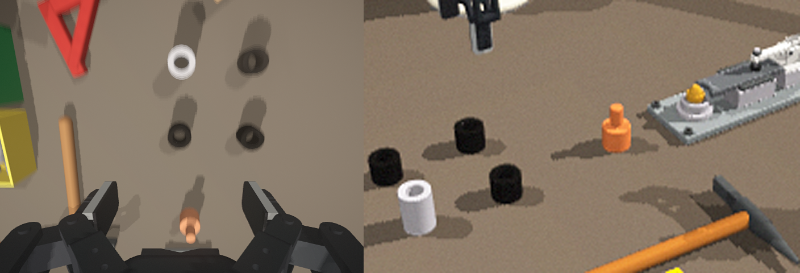

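The cap stands upright at wrist (188,215). The bush is at (181,62) in the same half-scale view, with the black bushes undisturbed. I'll move closer and refine.

Call:
servo_tool(
  rotation=[
    [0,0,0],
    [0,0,0],
    [0,0,0],
    [0,0,0],
  ],
  slide=[
    [0,-0.12,-0.05],
    [0,-0.28,-0.15],
    [0,-0.35,-0.2],
    [0,-0.35,-0.2],
  ],
  grip=[1,1,1,1],
)

```text
clock: 8.22
position: [569.2, -289.7, 188.3]
ee_rot: [0.718, -0.696, -0.001, 0.0]
contact_force: [-0.3, 0.3, -1.2]
gripper_width: 85.3
grasp_force: 0.0
```

```bash
python3 - <<'E'
from h import *
im,d,K,C=cap("wrist"); P=cloud(d,K,C); print(read_state()["position"])
m=(d>0)&(P[...,2]>51)&(P[...,2]<60)&(abs(P[...,0]-570)<32)&(abs(P[...,1]+311)<32)
t=P[m]; print(m.sum(),t.min(0),t.max(0)); print(cv2.minEnclosingCircle(t[:,:2].astype(np.float32)))
v,u=np.nonzero(m); print(u.min(),u.max(),v.min(),v.max())
E
```

```text
[ 569.71160017 -289.33549752  189.31973092]
1540 [ 552.10064944 -331.58806714   51.05331554] [ 591.74612433 -292.25959634   56.55438039]
((571.8881225585938, -311.7315368652344), 19.91041374206543)
288 341 182 235
```

Call:
servo_tool(
  rotation=[
    [0,0,0],
    [0,0,0],
    [0,0,0],
    [0,0,0],
    [0,0,0],
    [0,0,0],
    [0,0,0],
  ],
  slide=[
    [0.011,-0.06,-0.05],
    [0.011,-0.111,-0.15],
    [0.011,-0.111,-0.35],
    [0.011,-0.111,-0.55],
    [0.011,-0.111,-0.73],
    [0.011,-0.111,-0.81],
    [0.011,-0.111,-0.83],
  ],
  grip=[1,1,1,1,1,1,0.9],
)

```text
clock: 9.15
position: [571.5, -311.9, 22.1]
ee_rot: [0.718, -0.696, -0.001, 0.001]
contact_force: [0.5, -0.4, 1.2]
gripper_width: 81.3
grasp_force: 0.0
```

Call:
servo_tool(
  rotation=[
    [0,0,0],
    [0,0,0],
    [0,0,0],
    [0,0,0],
    [0,0,0],
    [0,0,0],
    [0,0,0],
  ],
  slide=[
    [0,0,0],
    [0,0,0],
    [0,0,0],
    [0,0,0],
    [0,0,0],
    [0,0,0],
    [0,0,0],
  ],
  grip=[0.4,0.1,-0.2,-1,-1,-1,-1],
)

```text
clock: 10.02
position: [572.5, -312.2, 25.1]
ee_rot: [0.718, -0.696, 0.001, -0.0]
contact_force: [-3.0, 1.3, 7.1]
gripper_width: 37.4
grasp_force: 60.0
```

Call:
servo_tool(
  rotation=[
    [0,0,0],
    [0,0,0],
    [0,0,0],
    [0,0,0],
    [0,0,0],
    [0,0,0],
  ],
  slide=[
    [0,0,0.05],
    [0,0,0.15],
    [0,0,0.35],
    [0,0,0.55],
    [0,0,0.68],
    [0,0,0.7],
  ],
  grip=[-1,-1,-1,-1,-1,-1],
)

```text
clock: 10.78
position: [572.6, -312.0, 165.1]
ee_rot: [0.718, -0.696, 0.002, -0.001]
contact_force: [-1.1, -0.1, -4.2]
gripper_width: 37.4
grasp_force: 60.9
```

Call:
servo_tool(
  rotation=[
    [0,0,0],
    [0,0,0],
    [0,0,0],
    [0,0,0],
    [0,0,0],
    [0,0,0],
  ],
  slide=[
    [0,0.08,0],
    [-0.02,0.24,0],
    [-0.04,0.42,0],
    [-0.06,0.6,0],
    [-0.065,0.8,0],
    [-0.065,1,0],
  ],
  grip=[-1,-1,-1,-1,-1,-1],
)

```text
clock: 11.52
position: [557.1, -109.7, 161.2]
ee_rot: [0.718, -0.696, -0.002, 0.001]
contact_force: [-0.1, 0.5, -3.1]
gripper_width: 37.2
grasp_force: 60.8
```

Call:
servo_tool(
  rotation=[
    [0,0,0],
    [0,0,0],
    [0,0,0],
    [0,0,0],
    [0,0,0],
    [0,0,0],
    [0,0,0],
  ],
  slide=[
    [-0.01,0.2,0],
    [-0.03,0.4,0],
    [-0.05,0.6,0],
    [-0.065,0.78,0],
    [-0.065,0.92,0],
    [-0.065,1,0],
    [-0.065,1,0],
  ],
  grip=[-1,-1,-1,-1,-1,-1,-1],
)

```text
clock: 12.4
position: [545.1, 89.0, 162.2]
ee_rot: [0.719, -0.695, -0.001, 0.001]
contact_force: [-0.6, 0.3, -4.6]
gripper_width: 37.4
grasp_force: 60.8
```

```bash
python3 - <<'E'
from h import *
s=read_state(); print(s["position"],s["contact_force"],s["ee_rot"])
im,d,K,C=cap("wrist"); b,bd,bK,bC=cap("scene"); sd,sdd,sK,sC=cap("side"); pickle.dump([(im,d,K,C),(b,bd,bK,bC),(sd,sdd,sK,sC)],open("w4.pkl","wb"))
c=cv2.resize(b[130:265,310:400],(320,480),interpolation=cv2.INTER_CUBIC)
e=cv2.resize(sd[190:300,220:330],(480,480),interpolation=cv2.INTER_CUBIC)
save("pics/w4.png",cv2.resize(np.hstack([im[:,100:580],c,e]),(800,300)))
# plunger: brass blob
P=cloud(d,K,C); hsv=cv2.cvtColor(im,cv2.COLOR_RGB2HSV)
m=(hsv[...,0]>14)&(hsv[...,0]<32)&(hsv[...,1]>110)&(d>0)&(abs(P[...,0]-545)<25)&(abs(P[...,1]-110)<25)
t=P[m]; print(m.sum(),t.min(0),t.max(0) )
for i,(I,D,k,c) in enumerate([(b,bd,bK,bC),(sd,sdd,sK,sC)]):
  Q=cloud(D,k,c); g=(D>0)&(abs(Q[...,0]-545)<45)&(abs(Q[...,1]-90)<45)&(Q[...,2]>85)&(Q[...,2]<170)&(cv2.cvtColor(I,cv2.COLOR_RGB2HSV)[...,2]>100)&(cv2.cvtColor(I,cv2.COLOR_RGB2HSV)[...,1]<60)
  print("bush",g.sum(),Q[g].min(0),Q[g].max(0))
E
```

```text
[545.10864961  88.98418446 162.214164  ] [-0.58889185  0.28635203 -4.6174463 ] [ 7.18800945e-01 -6.95215053e-01 -5.06766304e-04  9.87628702e-04]
256 [532.5883885   96.89714076  34.19644875] [556.65901742 106.16788378  45.4118366 ]
bush 164 [522.30506864  68.32630411 137.78092007] [571.61531159 104.90470128 169.55049018]
bush 180 [516.44438486  67.31602325 137.25784031] [547.42204879 107.47259199 169.88319066]
```

View pics/w4.png

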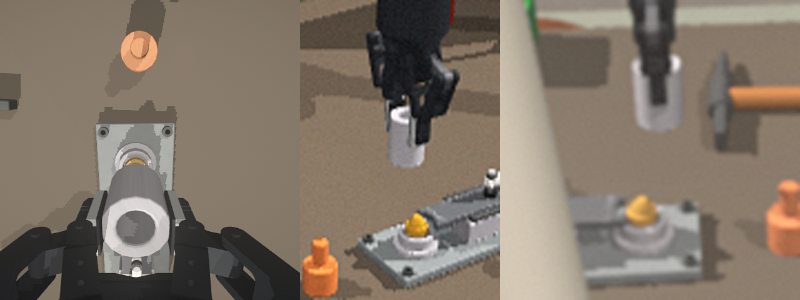

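Bush held upright above the jig; the brass centre is visible in all three views and the cap still stands. One differential check of bush against plunger.

```bash
python3 - <<'E'
from h import *
A=pickle.load(open("w4.pkl","rb"))
im,d,K,C=A[0]; P=cloud(d,K,C)
m=(d>0)&(P[...,2]>184)&(P[...,2]<200)&(abs(P[...,0]-545)<24)&(abs(P[...,1]-89)<30)
g=cv2.cvtColor(im,cv2.COLOR_RGB2GRAY); m&=(g>120)
t=P[m]; print("wrist bush top",len(t),t.min(0),t.max(0),np.median(t[:,2]),cv2.minEnclosingCircle(t[:,:2].astype(np.float32)))
for I,D,k,c in A[1:]:
    Q=cloud(D,k,c); h=cv2.cvtColor(I,cv2.COLOR_RGB2HSV)
    m=(h[...,0]>14)&(h[...,0]<32)&(h[...,1]>130)&(D>0)&(abs(Q[...,0]-545)<25)&(abs(Q[...,1]-110)<25)
    v,u=np.nonzero(m); top=v<=v.min()+1; print("plunger tip ray z55",ray(k,c,u[top].mean(),v.min(),55), u.min(),u.max(),v.min(),v.max(), "shoulder mid z46",ray(k,c,(u.min()+u.max())/2,v[(u<=u.min()+1)|(u>=u.max()-1)].mean(),44))
    g=(D>0)&(abs(Q[...,0]-545)<35)&(abs(Q[...,1]-89)<35)&(Q[...,2]>130)&(Q[...,2]<160)&(h[...,1]<70)&(h[...,2]>90)
    t=Q[g]; v,u=np.nonzero(g); print("bush",len(t),t.min(0),t.max(0), u.min(),u.max(),v.max())
    v0=v.max(); print(" lowest px z137",ray(k,c,u[v>=v0-1].mean(),v0+.5,137), "view dir",c[:3,2])
E
```

```text
wrist bush top 6732 [521.13167724  68.88506713 184.01527917] [568.94034346 108.96460535 199.99608717] 191.19215055506223 ((544.8653564453125, 85.95783996582031), 25.36851692199707)
plunger tip ray z55 [540.59966912 113.724413    55.        ] 357 367 226 236 shoulder mid z46 [550.43896286 106.9271996   44.        ]
bush 121 [540.31688909  68.32630411 137.78092007] [568.91977341 104.90470128 159.91260579] 350 365 204
 lowest px z137 [559.07780713  81.62406349 137.        ] view dir [-0.70725112  0.42406054 -0.56565759]
plunger tip ray z55 [546.13781646 110.20025298  55.        ] 267 276 262 271 shoulder mid z46 [538.37974148 110.63316674  44.        ]
bush 135 [520.23017785  67.57542321 137.25784031] [547.42204879 107.47259199 159.80317773] 270 287 237
 lowest px z137 [527.2966389   87.85363311 137.        ] view dir [ 0.8244462  -0.00897333 -0.5658692 ]
```

Call:
servo_tool(
  rotation=[
    [0,0,0],
    [0,0,0],
    [0,0,0],
    [0,0,0],
    [0,0,0],
    [0,0,0],
    [0,0,0],
  ],
  slide=[
    [-0.002,0.04,-0.01],
    [-0.002,0.09,-0.04],
    [-0.002,0.108,-0.12],
    [-0.002,0.108,-0.22],
    [-0.002,0.108,-0.31],
    [-0.002,0.108,-0.36],
    [-0.002,0.108,-0.36],
  ],
  grip=[-1,-1,-1,-1,-1,-1,-1],
)

```text
clock: 13.42
position: [544.9, 109.5, 90.1]
ee_rot: [0.718, -0.696, -0.0, 0.001]
contact_force: [0.1, -0.4, -3.3]
gripper_width: 37.5
grasp_force: 60.8
```

Call:
servo_tool(
  rotation=[
    [0,0,0],
    [0,0,0],
    [0,0,0],
    [0,0,0],
    [0,0,0],
    [0,0,0],
    [0,0,0],
    [0,0,0],
  ],
  slide=[
    [0,0,-0.01],
    [0,0,-0.02],
    [0,0,-0.03],
    [0,0,-0.04],
    [0,0,-0.05],
    [0,0,-0.06],
    [0,0,-0.07],
    [0,0,-0.07],
  ],
  grip=[-1,-1,-1,-1,-1,-1,-1,-1],
)

```text
clock: 14.42
position: [545.4, 109.7, 77.1]
ee_rot: [0.718, -0.696, -0.0, 0.0]
contact_force: [-0.6, 0.0, -3.7]
gripper_width: 37.4
grasp_force: 60.8
```

Call:
servo_tool(
  rotation=[
    [0,0,0],
    [0,0,0],
    [0,0,0],
    [0,0,0],
    [0,0,0],
    [0,0,0],
  ],
  slide=[
    [0,0.002,-0.008],
    [0,0.003,-0.016],
    [0,0.003,-0.024],
    [0,0.003,-0.03],
    [0,0.003,-0.035],
    [0,0.003,-0.035],
  ],
  grip=[-1,-1,-1,-1,-1,-1],
)

```text
clock: 15.18
position: [545.3, 110.2, 70.1]
ee_rot: [0.718, -0.696, -0.0, 0.0]
contact_force: [-0.6, -0.2, -3.9]
gripper_width: 37.2
grasp_force: 60.8
```

Call:
servo_tool(
  rotation=[
    [0,0,0],
    [0,0,0],
    [0,0,0],
    [0,0,0],
  ],
  slide=[
    [0,0,-0.005],
    [0,0,-0.01],
    [0,0,-0.015],
    [0,0,-0.015],
  ],
  grip=[-1,-1,-1,-1],
)

```text
clock: 15.68
position: [545.4, 110.3, 67.8]
ee_rot: [0.718, -0.696, 0.0, 0.0]
contact_force: [-4.5, -0.9, 2.6]
gripper_width: 37.5
grasp_force: 61.5
```

Call:
servo_tool(
  rotation=[
    [0,0,0],
    [0,0,0],
    [0,0,0],
    [0,0,0],
    [0,0,0],
    [0,0,0],
  ],
  slide=[
    [-0.002,0,-0.005],
    [-0.003,0,-0.01],
    [-0.003,0,-0.015],
    [-0.003,0,-0.02],
    [-0.003,0,-0.025],
    [-0.003,0,-0.03],
  ],
  grip=[-1,-1,-1,-1,-1,-1],
)

```text
clock: 16.42
position: [545.3, 110.3, 61.7]
ee_rot: [0.718, -0.696, 0.0, -0.0]
contact_force: [-2.4, -2.3, 5.9]
gripper_width: 37.1
grasp_force: 61.7
```

Call:
servo_tool(
  rotation=[
    [0,0,0],
    [0,0,0],
    [0,0,0],
    [0,0,0],
  ],
  slide=[
    [0,0,-0.005],
    [0,0,-0.01],
    [0,0,-0.015],
    [0,0,-0.015],
  ],
  grip=[-1,-1,-1,-1],
)

```text
clock: 16.92
position: [545.4, 110.3, 59.1]
ee_rot: [0.718, -0.696, 0.0, -0.0]
contact_force: [-3.1, -1.7, 7.9]
gripper_width: 37.2
grasp_force: 62.0
```

Call:
servo_tool(
  rotation=[
    [0,0,0],
    [0,0,0],
    [0,0,0],
    [0,0,0],
  ],
  slide=[
    [0,0,-0.004],
    [0,0,-0.008],
    [0,0,-0.012],
    [0,0,-0.012],
  ],
  grip=[-1,-1,-1,-1],
)

```text
clock: 17.42
position: [545.4, 110.3, 59.0]
ee_rot: [0.719, -0.695, 0.001, -0.0]
contact_force: [-9.8, -1.8, 21.0]
gripper_width: 37.2
grasp_force: 63.2
```

Call:
servo_tool(
  rotation=[
    [0,0,0],
    [0,0,0],
    [0,0,0],
    [0,0,0],
  ],
  slide=[
    [-0.002,0,-0.002],
    [-0.004,0,-0.003],
    [-0.004,0,-0.003],
    [-0.004,0,-0.003],
  ],
  grip=[-1,-1,-1,-1],
)

```text
clock: 17.92
position: [545.4, 110.4, 59.0]
ee_rot: [0.719, -0.695, 0.001, -0.001]
contact_force: [-7.0, -2.2, 23.0]
gripper_width: 37.1
grasp_force: 63.3
```

```bash
python3 - <<'E'
from h import *
a,*_=cap("wrist"); b,*_=cap("scene"); e,*_=cap("side")
save("pics/w5.png",cv2.resize(np.hstack([a[:,100:580],cv2.resize(b[170:260,320:410],(480,480),interpolation=cv2.INTER_CUBIC),cv2.resize(e[210:300,230:320],(480,480),interpolation=cv2.INTER_CUBIC)]),(800,267)))
s=read_state(); print(s["position"],s["contact_force"],s["wrist_torque"])
E
```

```text
[545.34983356 110.31010867  58.9638847 ] [-8.29743179 -2.5382465  23.16526391] [-0.62981594  2.42433926 -0.03174487]
```

View pics/w5.png

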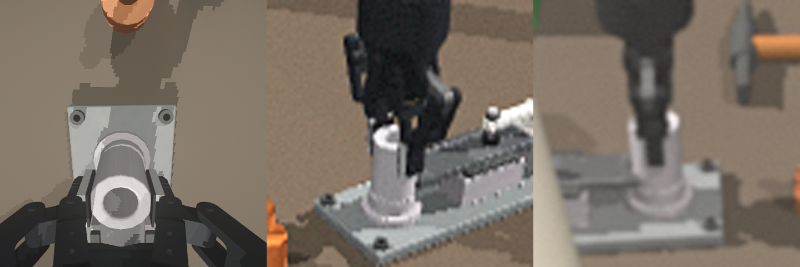

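The bush sits on the ring with no gap in any view. The foot is at about 34 mm and the force rose against a hard stop, so I'm handing in.

```bash
python3 -c "
from bench import job_done; print(job_done())"
```

```text
the job is handed in; nothing more can be done
None
```

The copper cap stands upright on the bare bench, and the bright bush is held pressed home on the rest ring at about 23 N; the job was handed in at about 18 s, and its verdict was not shown.

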